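# Hold a sample carrier pressed in the corner of a produce colour reader

## Robot

A 7-joint arm with a two-finger parallel gripper is mounted at the origin on the work surface. World frame = base frame: x ahead of the robot, y to its left, z up, the work surface at z = 0. Lengths are in mm, angles in rad, forces in N, time in s.
With the tool pointing down it reaches from about 400 to 900 mm from the base axis. Payload 5.5 kg.
Tool frame: the origin (TCP) lies between the finger pads; the fingertips stand 8 mm ahead of it and the grasp point (between the pads) lies 11 mm behind it (ctrl.tcp_to_tips is the distance from the TCP to the fingertips, in mm); z points along the fingers, y is the line along which they close (so a half turn about z gives the same grasp; the last joint's range is limited). The gripper opens to 92 mm and grips with 3 to 60 N. Pads are 19 mm wide; open, the fingers measure 130 mm over their backs; the gripper's body (75 mm by 190 mm) begins 47 mm behind the grasp point.
Start: joints at [1.401, 0.501, -0.427, 1.55, 0.221, 1.138, -0.21], TCP at [272.651, -590.052, 234.729] pointing down, gripper open.
Joint ranges: [-2.88, 2.88], [-0.31, 2.03], [-1.54, 1.56], [0.2, 2.42], [-1.41, 4.55], [0.19, 2.02], [-2.57, 2.57]. Speed limits (rad/s): [2.57, 2.57, 3.14, 3.14, 3.14, 3.14, 3.14].

## Interface

Orientations are given as a unit quaternion [x, y, z, w].
In Python, from station import ctrl, eyes, order gives the robot as it stands.
- The arm moves only by the tool play_rows, never from a script. Its arguments are lists of equal length, an entry for each row: "delta_rot": the turn, a rotation vector about the world's x, y, z scaled (see below), a list of three; "dp": the shift along the world's x, y, z scaled (see below), a list of three; "gripper": the opening, from 0 (shut) to 1 (fully open). A call has 1 to 10 rows; each row is the pose to reach, as a shift and turn from the pose commanded when the call began, turning the shorter way round; what a row does not reach only later rows make up. The controller multiplies each number of a shift by 100 mm and each number of a turn by pi rad. A row lasts 1/10 s, in which the tool goes at most 50 mm and 8.59 degrees, less where a joint would pass 70% of its speed; a pose out of reach is approached as far as the arm can. A call with a number of a shift or a turn outside -1 to 1 is refused whole. A call with a gripper value outside its range is refused whole. The fingers move at their own pace and stop on an object; the grip force is fixed at half the most. Time passes only in rows, so rows that repeat a pose let the fingers close. It gives the time, the measured TCP pose, the force, the opening and the grip force at its end, in the units of the state.
- ctrl.sense(): the state, without advancing time (a new reading comes with each control period).
- eyes.capture(name): name is "scene" or "side" or "wrist"; returns a dict with "image" (420x560x3 uint8, red, green, blue), "vfov" (degrees; the focal length in pixels is half the picture's height over the tangent of half this angle, whatever the lens; pixels are square), "cx", "cy" (the principal point, pixels), "eye" and "attitude" of the camera in the world; the wrist camera has in their place "mount" (4x4, takes a point from camera to tool coordinates, whose origin is the TCP and whose axes are the flange's). Camera axes: x right, y down, z forward; pixel columns grow to the right and rows downward; lengths in mm; the calibration is good to about 2 mm. A picture is of the moment at which its call begins: read the wrist's pose just before it. There is no depth.
- order.job_done(): hands the job in; it is judged then, once.
The state is a dict: "t": time; "qpos": joint angles; "joint_velocities": joint speeds; "joint_efforts": joint torques, N m; "position": TCP position; "orientation": TCP orientation; "wrist_force": force on the tool from outside, world axes, zero at the start; "moment": the same for the moment, N m; "grip_width": finger opening in mm; "grip_force": force on a finger pad.
Only numpy, scipy, OpenCV 4.12 (cv2) and the standard library are available. Lean on these libraries where they do the work, as an engineer would, in place of code of your own. Each camera call takes 0.05 s, during which the arm holds its last target. There are 200 camera calls.

## Task

Take the orange-knobbed sample cell from the rack and seat it in the round pocket of the blue carrier, glass face down and knob up, with its flange resting flat on the carrier. Then bring the carrier fully home into the corner of the reader, up to the red stop block and flat against the metal back fence, and press it firmly with one diagonal push of the fingers on its bevelled front edge, against the fence and down on the bed together, touching the carrier and not the cell. Finish while still holding it pressed like this, do not ram it, and leave the other cells and the other things lying about where they are.

Things in the scene. Friction and masses are not known exactly. Their poses are not given: they have to be found in the camera images.
- reader: low white desktop reader fixed to the table, 240 mm deep (x) by 280 mm wide (y). Origin: centre of its underside on the table; x points towards the fence (roughly away from the robot), y along the fence to the left, where the red stop block is. A white display housing behind the fence, x = 76 to 110 mm, is 55 mm high. The carrier is fully home when its origin is at x = 27, y = 30, z = 25 mm here with its axes parallel to the reader's
- bed: flat white bed of the reader with a slippery low-friction coating (friction about 0.2, as on the fence and stop), on which the carrier slides easily, its top 25 mm above the table, from x = -116 to 60 mm and y = -140 to 140 mm of the reader; a black round window is flush in it. Same origin and axes as the reader
- fence: aluminium back fence along y: face that looks to -x at x = 60 mm of the reader, 14 mm thick, from y = -130 to 130 mm, its top 32 mm above the bed (57 mm above the table). Rigid. Same origin and axes as the reader
- stop: red stop block on the bed at the left end: face that looks to -y at y = 90 mm of the reader, from x = 0 to 58 mm, 22 mm thick, its top 24 mm above the bed. Rigid. Same origin and axes as the reader
- carrier: loose blue plastic carrier block lying on the bed, 66 mm deep (x) by 120 mm long (y) by 36 mm high, about 0.2 to 0.45 kg. Origin: centre of its underside; x points to its back face (which goes against the fence), z up. Its front face at x = -33 mm is upright up to 22 mm, then a 45 degree bevel runs back and up to x = -19 mm at the top, along the whole length
- pocket (a point): centre of the mouth of the carrier's round through pocket, 37 mm diameter with a 2 mm chamfer, on the carrier's top face: 7 mm behind the carrier's centre (x = 7, y = 0, z = 36 mm of the carrier). With the cell seated, the cell's origin is 33 mm below this point
- bevel (a point): middle of the bevelled front edge of the carrier, on the slope (x = -26, y = 0, z = 29 mm of the carrier); the slope faces forward and up, away from the fence
- cell_orange: orange sample cell, a stepped round plug standing upright in a rack socket: orange spigot 34 mm diameter and 33 mm long with a small chamfer at its foot, then a white flange 52 mm diameter and 5 mm thick, then its orange grip knob 24 mm diameter and 25 mm tall; 63 mm high in all, about 70 g. Origin: centre of the glass face at its underside; z points up to the knob
- cell_yellow: yellow sample cell, a stepped round plug standing upright in a rack socket: yellow spigot 34 mm diameter and 33 mm long with a small chamfer at its foot, then a white flange 52 mm diameter and 5 mm thick, then its yellow grip knob 24 mm diameter and 25 mm tall; 63 mm high in all, about 70 g. Origin: centre of the glass face at its underside; z points up to the knob. Not to be moved
- cell_green: green sample cell, a stepped round plug standing upright in a rack socket: green spigot 34 mm diameter and 33 mm long with a small chamfer at its foot, then a white flange 52 mm diameter and 5 mm thick, then its green grip knob 24 mm diameter and 25 mm tall; 63 mm high in all, about 70 g. Origin: centre of the glass face at its underside; z points up to the knob. Not to be moved
- rack: grey cell rack fixed to the table, 240 mm (x) by 75 mm (y) by 28 mm high, with three sockets 38 mm wide in a row along its x, 75 mm apart, whose floors are 6 mm above the table; any cell may be in any socket. Origin: centre of its underside
- apple: red apple, 74 mm diameter, 66 mm high, loose; leave it. Origin at its underside
- petri: shallow glass dish, 90 mm diameter, 16 mm high, loose; leave it. Origin at its underside
- tester: white handheld tester with blue cap, about 138 by 30 by 18 mm, loose; leave it. Origin at its underside
- half_lemon: half lemon lying cut face down, 60 mm diameter, 36 mm high, loose; leave it. Origin at its underside
- carrot_disc: slice of carrot, 36 mm diameter, 13 mm thick, loose; leave it. Origin at its underside
Mind the look-alikes: they are no part of the job. Several things have the shape of the carrier; the one meant has the colours described above.

How it is judged:
By the outcome, as a careful person would: the job done as asked, in the order asked, and still so for the second after the job is handed in, while the arm keeps its last pose, push and grip.
It also fails if it takes over 72 s, if anything falls off the work surface, if the arm or the gripper's body presses on something with over 40 N, if the wrist force passes 120 N, or if a joint passes its speed limit or range.

## Working session

There is one attempt and no reset: what is moved stays moved. The work goes in short steps, Python scripts to look and compute and a tool call to move; the robot and the scene stay as the last step left them, time stands still between calls to the robot, and variables do not carry over. Pictures are saved under pics/ and viewed, at most 10 in all, crops included, and the job is handed in when it is done.

Besides the shell and the picture viewer there is one more tool, called after "Emit:" in YAML: its name, and indented under it one key for each argument. play_rows: Moves the arm, as the interface text tells. Its arguments: {"type":"object","properties":{"delta_rot":{"type":"array","items":{"type":"array","items":{"type":"number"}}},"dp":{"type":"array","items":{"type":"array","items":{"type":"number"}}},"gripper":{"type":"array","items":{"type":"number"}}},"required":["delta_rot","dp","gripper"]}

```bash
ls; mkdir -p pics
python3 - <<'E'
from station import ctrl, eyes, order
import cv2,numpy as np,pickle
s=ctrl.sense();print(s['t'],s['position'],s['orientation'],s['grip_width'],s['wrist_force'])
d={}
for n in ['scene','side']:
    c=eyes.capture(n);d[n]=c;cv2.imwrite(f'pics/{n}0.png',c['image'][:,:,::-1]);print(n,{k:v for k,v in c.items() if k!='image'})
pickle.dump(d,open('d0.pkl','wb'))
E
```

```text
pics
0.0 [ 272.28826788 -589.46698944  233.66702894] [ 9.76671092e-01  2.14738512e-01 -1.77664547e-04 -9.58389326e-04] 91.77400635958492 [-0.72253674  0.92777366  0.50787208]
scene {'vfov': 53.18073444365963, 'cx': 285.7972687321464, 'cy': 207.88599846415886, 'eye': array([1156.82599399, -527.0903246 ,  640.1012917 ]), 'attitude': array([ 0.80372465,  0.35669045, -0.19920947, -0.43256699])}
side {'vfov': 51.996620079291205, 'cx': 278.28319696010277, 'cy': 209.08672948093428, 'eye': array([458.08796443, 707.70302547, 892.18757333]), 'attitude': array([-0.0563765 ,  0.93652913, -0.3458887 ,  0.00979218])}
```

View pics/scene0.png

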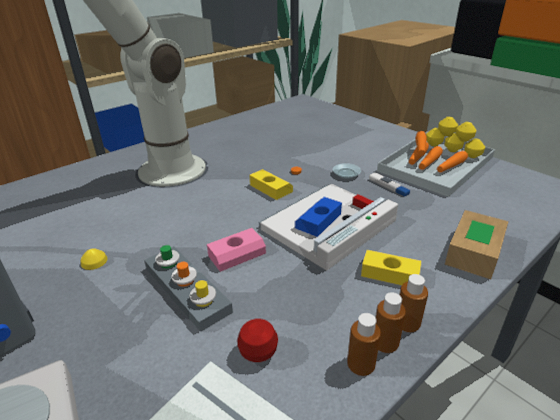

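View pics/side0.png

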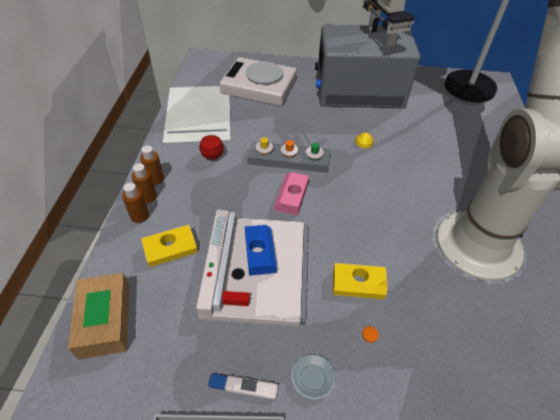

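```bash
cat > h.py <<'E'
import cv2,numpy as np,pickle
from scipy.spatial.transform import Rotation as R
def cam(c,st=None):
    h=c['image'].shape[0]; f=h/2/np.tan(np.radians(c['vfov'])/2)
    if 'mount' in c:
        T=np.eye(4);T[:3,:3]=R.from_quat(st['orientation']).as_matrix();T[:3,3]=st['position'];T=T@np.array(c['mount']);return f,c['cx'],c['cy'],T[:3,:3],T[:3,3]
    return f,c['cx'],c['cy'],R.from_quat(c['attitude']).as_matrix(),np.array(c['eye'])
def cast(K,uv,z):
    f,cx,cy,M,e=K;uv=np.atleast_2d(np.array(uv,float))
    d=np.c_[(uv[:,0]-cx)/f,(uv[:,1]-cy)/f,np.ones(len(uv))]@M.T
    return e+d*((z-e[2])/d[:,2])[:,None]
def proj(K,P):
    f,cx,cy,M,e=K;q=(np.atleast_2d(P)-e)@M;return np.c_[f*q[:,0]/q[:,2]+cx,f*q[:,1]/q[:,2]+cy]
def mask(im,h0,h1,s=120,v=60):
    hsv=cv2.cvtColor(im,cv2.COLOR_RGB2HSV);return cv2.inRange(hsv,(h0,s,v),(h1,255,255))
def blobs(m,amin=20):
    n,l,st,c=cv2.connectedComponentsWithStats(m);return [(c[i].round(1),st[i].tolist()) for i in range(1,n) if st[i][4]>amin]
def snap(name,fn=None):
    from station import ctrl,eyes
    s=ctrl.sense();c=eyes.capture(name)
    if fn: cv2.imwrite('pics/'+fn,c['image'][:,:,::-1]); pickle.dump((s,c),open(fn+'.pkl','wb'))
    return s,c,cam(c,s)
E
python3 - <<'E'
from h import *
d=pickle.load(open('d0.pkl','rb'))
for n,c in d.items():
    K=cam(c);im=c['image'];print(n)
    for nm,a,b,z in [('orange',5,14,57),('green',50,80,57),('yellow',22,34,57),('blue',105,125,50),('red',0,3,40)]:
        for ct,st in blobs(mask(im,a,b),30): print(nm,ct,st,cast(K,ct,z)[0].round(0))
K=cam(d['side'])
print(cast(K,[[236,220],[307,222],[303,322],[202,318]],25).round(0))
E
```

```text
scene
orange [34. 96.] [0, 0, 90, 185, 10217] [-938. -149.   57.]
orange [531.3  19.3] [498, 0, 62, 43, 2255] [-226. 3288.   57.]
orange [419.1 147.2] [409, 131, 20, 34, 346] [511. 620.  57.]
orange [430.7 156.9] [419, 146, 24, 24, 257] [575. 585.  57.]
orange [452.8 160.8] [437, 151, 31, 21, 300] [635. 611.  57.]
orange [295.6 170.3] [291, 167, 11, 8, 70] [354. 220.  57.]
orange [182.6 269.1] [177, 262, 12, 16, 157] [ 514. -251.   57.]
orange [385.4 330.9] [348, 283, 80, 93, 2432] [898. -71.  57.]
green [527.2  55.6] [491, 36, 69, 42, 2124] [ 242. 2088.   57.]
green [479.9 232. ] [466, 221, 28, 23, 419] [868. 325.  57.]
green [166.  252.2] [160, 246, 12, 14, 129] [ 440. -249.   57.]
yellow [456.  136.7] [426, 117, 59, 41, 1337] [549. 783.  57.]
yellow [270.1 184.1] [250, 169, 43, 31, 789] [366. 112.  57.]
yellow [ 92.9 259. ] [81, 249, 26, 21, 426] [ 353. -377.   57.]
yellow [388.6 267.1] [361, 250, 60, 35, 1415] [800.  70.  57.]
yellow [201.5 288.3] [195, 280, 13, 18, 183] [ 589. -252.   57.]
blue [119.8 127. ] [95, 104, 49, 48, 1700] [-348.  -15.   50.]
blue [402.4 190.8] [396, 18
[... 833 characters left out ...]
52.   57.]
yellow [168.8 245.3] [141, 225, 56, 42, 1489] [765. 143.  57.]
yellow [359.4 280.8] [333, 263, 54, 36, 1664] [317. 184.  57.]
blue [450.9  30. ] [405, 0, 97, 70, 5040] [  -65. -1048.    50.]
blue [517.7  41.8] [481, 0, 68, 106, 3694] [-316. -991.   50.]
blue [383.7  15.3] [380, 11, 8, 9, 38] [  201. -1135.    50.]
blue [318.1  83.1] [316, 79, 5, 9, 39] [ 450. -592.   50.]
blue [260.  249.8] [245, 225, 32, 50, 1253] [550. 124.  50.]
blue [217.1 380.9] [209, 374, 18, 15, 215] [589. 436.  50.]
red [210.9 146.7] [200, 135, 23, 24, 438] [ 747. -232.   40.]
red [235.2 298. ] [222, 291, 28, 15, 351] [588. 252.  40.]
[[628.  21.  25.]
 [445.   4.  25.]
 [434. 283.  25.]
 [653. 300.  25.]]
```

Emit:
play_rows:
  delta_rot:
    - [0, 0, -0.046]
    - [0, 0, -0.092]
    - [0, 0, -0.138]
    - [0, 0, -0.138]
  dp:
    - [0.25, 0.3, 0]
    - [0.5, 0.65, 0]
    - [0.75, 1, 0]
    - [0.75, 1, 0]
  gripper: [0.6, 0.6, 0.6, 0.6]

```text
t: 0.5
position: [353.6, -483.1, 234.8]
orientation: [1.0, 0.003, 0.001, -0.002]
wrist_force: [-0.1, -0.2, 0.4]
grip_width: 64.4
grip_force: 0.0
```

Emit:
play_rows:
  delta_rot:
    - [0, 0, 0]
    - [0, 0, 0]
    - [0, 0, 0]
  dp:
    - [0.3, 0.35, 0]
    - [0.6, 0.7, 0]
    - [0.9, 1, 0]
  gripper: [0.6, 0.6, 0.6]

```text
t: 0.8
position: [438.1, -388.6, 234.5]
orientation: [1.0, -0.0, -0.0, -0.0]
wrist_force: [0.3, -0.7, -0.6]
grip_width: 55.1
grip_force: 0.0
```

Emit:
play_rows:
  delta_rot:
    - [0, 0, 0]
    - [0, 0, 0]
    - [0, 0, 0]
    - [0, 0, 0]
    - [0, 0, 0]
  dp:
    - [0.3, 0.35, -0.1]
    - [0.6, 0.7, -0.2]
    - [0.77, 1, -0.3]
    - [0.77, 1, -0.3]
    - [0.77, 1, -0.3]
  gripper: [0.6, 0.6, 0.6, 0.6, 0.6]

```text
t: 1.3
position: [514.6, -289.2, 204.1]
orientation: [1.0, 0.001, -0.001, -0.0]
wrist_force: [0.6, -0.3, -0.1]
grip_width: 55.4
grip_force: 0.0
```

Run:
```python
from h import *
s,c,K=snap('wrist','w1.png')
print(s['t'],s['position'],s['orientation'],s['grip_width']);print(c['mount'])
im=c['image']
for nm,a,b in [('orange',5,14),('green',50,80),('yellow',22,34)]:
    for ct,st in blobs(mask(im,a,b),100): print(nm,ct,st,cast(K,ct,69)[0].round(1))
```

```text
1.3 [ 514.63298313 -289.2137745   204.0735467 ] [ 9.99999063e-01  1.17777832e-03 -6.36057487e-04 -2.85711360e-04] 55.3825966173441
[[ 7.50920855e-04 -9.67672050e-01 -2.52210703e-01  6.54813926e+01]
 [ 9.99999646e-01  6.30577203e-04  5.57980496e-04 -1.55932846e+00]
 [-3.80903811e-04 -2.52211033e-01  9.67672181e-01 -1.50284460e+02]
 [ 0.00000000e+00  0.00000000e+00  0.00000000e+00  1.00000000e+00]]
orange [246.6 187.3] [229, 181, 28, 22, 163] [ 524.7 -255.9   69. ]
green [240.7 270.7] [230, 263, 27, 14, 206] [ 453.1 -249.1   69. ]
yellow [239.7 102. ] [223, 86, 34, 33, 848] [ 589.7 -252.3   69. ]
```

View pics/w1.png

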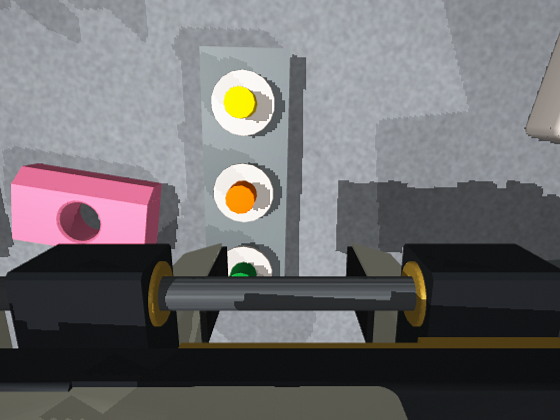

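Run:
```python
from h import *
s,c=pickle.load(open('w1.png.pkl','rb'));K=cam(c,s)
im=c['image']
print(cv2.cvtColor(im[197:199,239:241],cv2.COLOR_RGB2HSV)[0])
m=mask(im,5,20,120,200)
for nm,m in [('o',mask(im,5,21,120,235)),('y',mask(im,22,34,120,235))]:
  for ct,st in blobs(m,100): print(nm,ct,st,cast(K,ct,69)[0].round(1))
hs=cv2.cvtColor(im,cv2.COLOR_RGB2HSV)
w=cv2.inRange(hs,(0,0,200),(180,60,255));
# flange ellipse via union with knob
u=cv2.bitwise_or(w,mask(im,5,34,120,60))
cs,_=cv2.findContours(u,0,1)
for q in cs:
  if cv2.contourArea(q)>1500:
    e=cv2.fitEllipse(cv2.convexHull(q));print(np.round(e[0],1),np.round(e[1],1),cast(K,e[0],44)[0].round(1))
```

```text
[[ 18 255 253]
 [ 18 255 253]]
o [239.2 199.3] [225, 186, 29, 28, 631] [ 514.9 -249.7   69. ]
y [238.5 101.6] [223, 86, 32, 33, 773] [ 590.  -251.4   69. ]
[401.9 343.5] [ 13.  459.7] [ 366.2 -400.1   44. ]
[242.8 192.4] [57.5 59.6] [ 515.3 -249.7   44. ]
[242.3 102.2] [62.7 65.8] [ 590.3 -251.3   44. ]
```

Emit:
play_rows:
  delta_rot:
    - [0, 0, 0]
    - [0, 0, 0]
    - [0, 0, 0]
    - [0, 0, 0]
  dp:
    - [0, 0.2, -0.2]
    - [0, 0.39, -0.5]
    - [0, 0.39, -0.8]
    - [0, 0.39, -1]
  gripper: [0.6, 0.6, 0.6, 0.6]

```text
t: 1.75
position: [512.8, -252.7, 103.1]
orientation: [1.0, -0.001, -0.001, 0.0]
wrist_force: [-0.6, 0.3, -0.9]
grip_width: 54.9
grip_force: 0.0
```

Emit:
play_rows:
  delta_rot:
    - [0, 0, 0]
    - [0, 0, 0]
    - [0, 0, 0]
    - [0, 0, 0]
    - [0, 0, 0]
  dp:
    - [0, 0, -0.1]
    - [0, 0, -0.25]
    - [0, 0, -0.4]
    - [0, 0, -0.49]
    - [0, 0, -0.49]
  gripper: [0.6, 0.6, 0.6, 0.6, 0.6]

```text
t: 2.25
position: [513.7, -250.9, 54.4]
orientation: [1.0, -0.0, -0.001, -0.0]
wrist_force: [-0.5, 0.4, -0.9]
grip_width: 55.5
grip_force: 0.0
```

Emit:
play_rows:
  delta_rot:
    - [0, 0, 0]
    - [0, 0, 0]
    - [0, 0, 0]
    - [0, 0, 0]
    - [0, 0, 0]
    - [0, 0, 0]
    - [0, 0, 0]
  dp:
    - [0, 0, 0]
    - [0, 0, 0]
    - [0, 0, 0]
    - [0, 0, 0]
    - [0, 0, 0]
    - [0, 0, 0]
    - [0, 0, 0]
  gripper: [0.3, 0.15, 0.15, 0.15, 0.15, 0.15, 0.15]

```text
t: 2.95
position: [515.0, -251.2, 56.2]
orientation: [1.0, -0.0, 0.0, 0.0]
wrist_force: [-0.3, 1.0, 3.2]
grip_width: 23.3
grip_force: 30.0
```

Emit:
play_rows:
  delta_rot:
    - [0, 0, 0]
    - [0, 0, 0]
    - [0, 0, 0]
    - [0, 0, 0]
  dp:
    - [0, 0, 0.15]
    - [0, 0, 0.4]
    - [0, 0, 0.7]
    - [0, 0, 1]
  gripper: [0.15, 0.15, 0.15, 0.15]

```text
t: 3.35
position: [514.3, -250.7, 157.2]
orientation: [1.0, -0.0, -0.0, -0.0]
wrist_force: [0.8, -0.7, -0.1]
grip_width: 23.0
grip_force: 30.0
```

Emit:
play_rows:
  delta_rot:
    - [0, 0, 0]
    - [0, 0, 0]
    - [0, 0, 0]
    - [0, 0, 0]
  dp:
    - [0, 0.1, 0.2]
    - [-0.15, 0.35, 0.4]
    - [-0.3, 0.65, 0.5]
    - [-0.45, 1, 0.5]
  gripper: [0.15, 0.15, 0.15, 0.15]

```text
t: 3.75
position: [470.2, -150.9, 208.1]
orientation: [1.0, -0.001, 0.002, 0.001]
wrist_force: [0.0, 0.2, -1.0]
grip_width: 23.2
grip_force: 30.0
```

Emit:
play_rows:
  delta_rot:
    - [0, 0, 0]
    - [0, 0, 0]
    - [0, 0, 0]
  dp:
    - [0, 0.35, 0]
    - [0, 0.7, 0]
    - [0, 1, 0]
  gripper: [0.15, 0.15, 0.15]

```text
t: 4.05
position: [469.2, -49.1, 206.6]
orientation: [1.0, 0.0, 0.0, 0.0]
wrist_force: [-0.4, 0.7, -1.6]
grip_width: 23.2
grip_force: 30.0
```

Emit:
play_rows:
  delta_rot:
    - [0, 0, 0]
    - [0, 0, 0]
    - [0, 0, 0]
  dp:
    - [0, 0.35, 0]
    - [0, 0.7, 0]
    - [0, 1, 0]
  gripper: [0.15, 0.15, 0.15]

```text
t: 4.35
position: [469.2, 50.9, 206.6]
orientation: [1.0, 0.0, 0.0, 0.0]
wrist_force: [1.1, 0.2, -1.0]
grip_width: 23.0
grip_force: 30.0
```

Emit:
play_rows:
  delta_rot:
    - [0, 0, 0]
    - [0, 0, 0]
    - [0, 0, 0]
    - [0, 0, 0]
  dp:
    - [0, 0.3, 0]
    - [0, 0.6, 0]
    - [0, 0.65, 0]
    - [0, 0.65, 0]
  gripper: [0.15, 0.15, 0.15, 0.15]

```text
t: 4.75
position: [469.3, 115.1, 206.3]
orientation: [1.0, 0.001, 0.0, -0.0]
wrist_force: [-0.5, -0.7, -0.9]
grip_width: 23.3
grip_force: 30.0
```

Run:
```python
from h import *
s,c,K=snap('wrist','w2.png')
print(s['t'],s['position'],s['orientation'],s['grip_width'])
im=c['image']
for nm,a,b in [('blue',100,130),('red',0,4)]:
    for ct,st in blobs(mask(im,a,b,120,30),300): print(nm,ct,st,cast(K,ct,61)[0].round(1))
```

```text
4.75 [469.3294387  115.14032549 206.28474378] [ 9.99999329e-01  1.14384523e-03  1.81950173e-04 -7.09742011e-06] 23.299081235602735
blue [288.   93.3] [201, 31, 167, 123, 12106] [551.5 115.8  61. ]
red [119.5  47.9] [94, 6, 51, 84, 3198] [583.6 242.2  61. ]
```

View pics/w2.png

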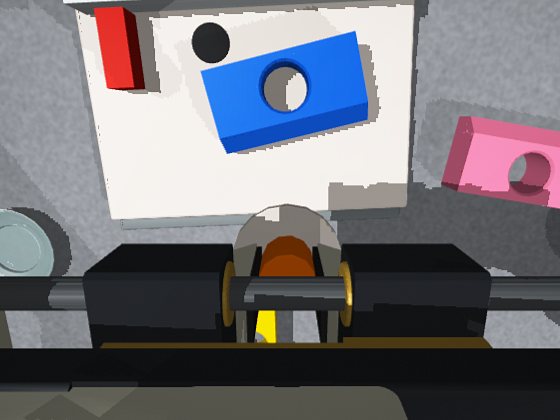

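Run:
```python
from h import *
s,c=pickle.load(open('w2.png.pkl','rb'));K=cam(c,s);im=c['image']
hs=cv2.cvtColor(im,cv2.COLOR_RGB2HSV)
for p in [(230,80),(320,60),(235,143),(300,132),(285,63),(265,100),(305,100),(285,112)]: print(p,hs[p[1],p[0]])
print([tuple(int(v) for v in hs[r,285]) for r in range(50,66,1)])
m=mask(im,100,130,120,30)
cs,h=cv2.findContours(m,cv2.RETR_CCOMP,cv2.CHAIN_APPROX_NONE)
for q,hh in zip(cs,h[0]):
  if cv2.contourArea(q)>300:
    if hh[3]>=0:
      e=cv2.fitEllipse(q);print('hole',np.round(e,1) if 0 else e,cast(K,e[0],61)[0].round(1),len(q))
    else:
      a=cv2.approxPolyDP(cv2.convexHull(q),4,True)[:,0];print(a.tolist());print(cast(K,a,61).round(1).tolist())
```

```text
(230, 80) [107 216 243]
(320, 60) [108 228 238]
(235, 143) [109 238 191]
(300, 132) [109 238 191]
(285, 63) [110 234  95]
(265, 100) [110 247 131]
(305, 100) [109 248 206]
(285, 112) [109 234 193]
[(107, 231, 241), (107, 223, 241), (107, 223, 240), (107, 223, 240), (107, 223, 241), (107, 224, 241), (107, 225, 241), (108, 227, 237), (109, 236, 206), (109, 239, 186), (109, 240, 181), (110, 238, 119), (109, 241, 93), (110, 234, 95), (109, 242, 96), (110, 242, 80)]
[[355, 32], [366, 119], [227, 153], [201, 71]]
[[595.0, 66.2, 61.0], [532.5, 54.5, 61.0], [505.6, 164.6, 61.0], [567.5, 182.0, 61.0]]
hole ((284.9635314941406, 88.79706573486328), (44.444881439208984, 45.52519989013672), 3.1760470867156982) [554.8 118.1  61. ] 128
```

```bash
cat > car.py <<'E'
from h import *
def carrier(c,K,v=218,z=61):
    im=c['image'];m=mask(im,100,130,120,v);m=cv2.morphologyEx(m,cv2.MORPH_OPEN,np.ones((3,3)))
    cs,h=cv2.findContours(m,cv2.RETR_CCOMP,cv2.CHAIN_APPROX_NONE)
    for q,hh in zip(cs,h[0]):
        if cv2.contourArea(q)>700:
            P=cast(K,q[:,0],z)[:,:2].astype(np.float32)
            if hh[3]>=0: e=cv2.fitEllipse(cv2.convexHull(P));print('hole',np.round(e[0],1),np.round(e[1],1))
            else: r=cv2.minAreaRect(P);print('top',np.round(r[0],1),np.round(r[1],1),r[2]); print(cv2.boxPoints(r).round(1).tolist())
E
python3 - <<'E'
from car import *
s,c=pickle.load(open('w2.png.pkl','rb'));K=cam(c,s);im=c['image']
carrier(c,K)
# reader lines: bed front edge (z=25), fence bottom/top
hs=cv2.cvtColor(im,cv2.COLOR_RGB2HSV)
for u in (130,200,300): 
  col=hs[:,u];print(u,[(r,int(col[r][2])) for r in range(205,235,2)])
for u in (90,180,300,390):
  print(u,[(r,int(hs[r,u,1]),int(hs[r,u,2])) for r in range(0,26,2)])
E
```

```text
top [556.7 118.4] [ 51.8 119.7] 13.716336250305176
[[517.2999877929688, 170.39999389648438], [545.7000122070312, 54.099998474121094], [596.0, 66.4000015258789], [567.5999755859375, 182.6999969482422]]
hole [556.9 118.6] [41.5 41.5]
130 [(205, 246), (207, 246), (209, 247), (211, 247), (213, 246), (215, 247), (217, 241), (219, 168), (221, 168), (223, 163), (225, 157), (227, 153), (229, 119), (231, 167), (233, 169)]
200 [(205, 246), (207, 246), (209, 246), (211, 246), (213, 247), (215, 232), (217, 163), (219, 166), (221, 162), (223, 155), (225, 138), (227, 170), (229, 165), (231, 171), (233, 174)]
300 [(205, 236), (207, 93), (209, 126), (211, 123), (213, 124), (215, 124), (217, 123), (219, 124), (221, 124), (223, 124), (225, 124), (227, 125), (229, 123), (231, 124), (233, 122)]
90 [(0, 4, 245), (2, 10, 130), (4, 10, 79), (6, 13, 80), (8, 10, 77), (10, 10, 78), (12, 13, 77), (14, 3, 98), (16, 21, 144), (18, 9, 237), (20, 9, 235), (22, 10, 236), (24, 10, 235)]
180 [(0, 7, 103), (2, 8, 102), (4, 10, 99), (6, 10, 100), (8, 10, 101), (10, 18, 140), (12, 21, 148), (14, 21, 147), (16, 10, 243), (18, 8, 246), (20, 7, 245), (22, 7, 245), (24, 7, 245)]
300 [(0, 10, 102), (2, 10, 102), (4, 18, 141), (6, 21, 149), (8, 21, 149), (10, 17, 223), (12, 13, 231), (14, 13, 231), (16, 12, 230), (18, 14, 231), (20, 13, 231), (22, 13, 231), (24, 13, 231)]
390 [(0, 18, 142), (2, 20, 150), (4, 21, 149), (6, 22, 142), (8, 8, 243), (10, 10, 241), (12, 9, 240), (14, 10, 241), (16, 10, 241), (18, 8, 241), (20, 8, 241), (22, 8, 241), (24, 8, 241)]
```

Emit:
play_rows:
  delta_rot:
    - [0, 0, 0]
    - [0, 0, 0]
    - [0, 0, 0]
    - [0, 0, 0]
    - [0, 0, 0]
  dp:
    - [0.3, 0.01, -0.2]
    - [0.6, 0.02, -0.4]
    - [0.87, 0.03, -0.7]
    - [0.87, 0.03, -0.9]
    - [0.87, 0.03, -0.9]
  gripper: [0.15, 0.15, 0.15, 0.15, 0.15]

```text
t: 5.3
position: [554.7, 114.0, 112.4]
orientation: [1.0, -0.002, -0.003, 0.001]
wrist_force: [-1.0, -0.6, 0.0]
grip_width: 23.0
grip_force: 30.0
```

Run:
```python
from h import *
s,c,K=snap('side','s2.png');_,c2,K2=snap('scene','c2.png')
print(s['position'],s['wrist_force'],s['orientation'])
a=c['image'][195:315,195:335];b=c2['image'][150:270,250:390]
o=np.hstack([cv2.resize(a,(400,343),interpolation=2),cv2.resize(b,(400,343),interpolation=2)])
cv2.imwrite('pics/sc2.png',o[:,:,::-1])
```

```text
[554.65795503 114.00475975 112.39903953] [-1.03482387 -0.62977847  0.04998396] [ 9.99992203e-01 -1.82036562e-03 -3.38194914e-03  9.18108905e-04]
```

View pics/sc2.png

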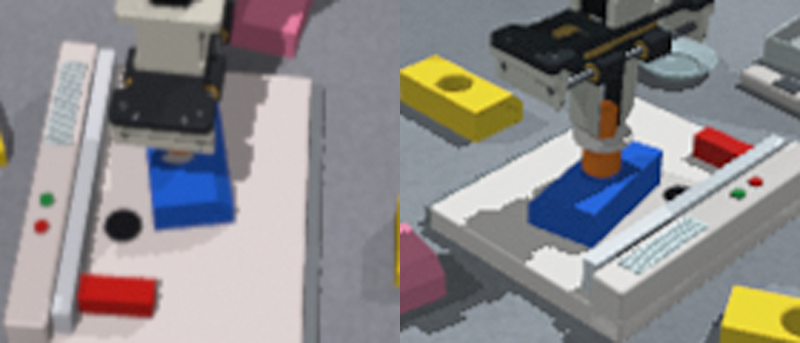

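Emit:
play_rows:
  delta_rot:
    - [0, 0, 0]
    - [0, 0, 0]
  dp:
    - [0, 0, 0]
    - [0, 0, 0]
  gripper: [0.15, 0.15]

```text
t: 5.6
position: [557.3, 116.8, 117.4]
orientation: [1.0, -0.0, 0.001, 0.0]
wrist_force: [0.3, 0.4, -0.9]
grip_width: 23.1
grip_force: 30.0
```

Emit:
play_rows:
  delta_rot:
    - [0, 0, 0]
  dp:
    - [0, 0, 0]
  gripper: [0.15]

```text
t: 5.7
position: [557.2, 116.9, 117.0]
orientation: [1.0, -0.0, 0.001, 0.0]
wrist_force: [-0.8, 0.2, -1.3]
grip_width: 22.9
grip_force: 30.0
```

Emit:
play_rows:
  delta_rot:
    - [0, 0, 0]
  dp:
    - [0, 0, 0]
  gripper: [0.15]

```text
t: 5.8
position: [557.0, 116.9, 116.6]
orientation: [1.0, -0.0, 0.001, 0.0]
wrist_force: [-0.8, -0.6, -0.2]
grip_width: 23.0
grip_force: 30.0
```

Emit:
play_rows:
  delta_rot:
    - [0, 0, 0]
    - [0, 0, 0]
    - [0, 0, 0]
    - [0, 0, 0]
    - [0, 0, 0]
    - [0, 0, 0]
  dp:
    - [-0.005, 0.011, 0]
    - [-0.005, 0.011, -0.04]
    - [-0.005, 0.011, -0.08]
    - [-0.005, 0.011, -0.12]
    - [-0.005, 0.011, -0.12]
    - [-0.005, 0.011, -0.12]
  gripper: [0.15, 0.15, 0.15, 0.15, 0.15, 0.15]

```text
t: 6.4
position: [556.0, 118.0, 103.4]
orientation: [1.0, -0.0, -0.0, 0.0]
wrist_force: [0.0, 0.2, -0.1]
grip_width: 23.4
grip_force: 30.0
```

No contact force and 6 mm in; continue down.

Emit:
play_rows:
  delta_rot:
    - [0, 0, 0]
    - [0, 0, 0]
    - [0, 0, 0]
    - [0, 0, 0]
    - [0, 0, 0]
  dp:
    - [0, 0, -0.04]
    - [0, 0, -0.08]
    - [0, 0, -0.12]
    - [0, 0, -0.12]
    - [0, 0, -0.12]
  gripper: [0.15, 0.15, 0.15, 0.15, 0.15]

```text
t: 6.9
position: [556.0, 118.1, 91.5]
orientation: [1.0, -0.0, -0.0, 0.0]
wrist_force: [0.2, -0.9, 0.2]
grip_width: 23.1
grip_force: 30.0
```

Emit:
play_rows:
  delta_rot:
    - [0, 0, 0]
    - [0, 0, 0]
    - [0, 0, 0]
    - [0, 0, 0]
    - [0, 0, 0]
  dp:
    - [0, 0, -0.03]
    - [0, 0, -0.06]
    - [0, 0, -0.09]
    - [0, 0, -0.09]
    - [0, 0, -0.09]
  gripper: [0.15, 0.15, 0.15, 0.15, 0.15]

```text
t: 7.4
position: [556.1, 118.1, 82.6]
orientation: [1.0, -0.0, -0.0, -0.0]
wrist_force: [0.5, 0.1, -0.7]
grip_width: 22.9
grip_force: 30.0
```

Emit:
play_rows:
  delta_rot:
    - [0, 0, 0]
    - [0, 0, 0]
    - [0, 0, 0]
    - [0, 0, 0]
  dp:
    - [0, 0, -0.02]
    - [0, 0, -0.04]
    - [0, 0, -0.05]
    - [0, 0, -0.05]
  gripper: [0.15, 0.15, 0.15, 0.15]

```text
t: 7.8
position: [556.1, 118.1, 78.2]
orientation: [1.0, -0.0, 0.0, 0.0]
wrist_force: [-2.0, -1.5, 4.5]
grip_width: 23.6
grip_force: 30.0
```

Emit:
play_rows:
  delta_rot:
    - [0, 0, 0]
    - [0, 0, 0]
    - [0, 0, 0]
  dp:
    - [0, 0, -0.01]
    - [0, 0, -0.01]
    - [0, 0, -0.01]
  gripper: [0.15, 0.15, 0.15]

```text
t: 8.1
position: [556.5, 118.2, 78.1]
orientation: [1.0, -0.0, 0.0, 0.0]
wrist_force: [-4.3, -1.1, 11.6]
grip_width: 23.4
grip_force: 30.0
```

Emit:
play_rows:
  delta_rot:
    - [0, 0, 0]
    - [0, 0, 0]
    - [0, 0, 0]
    - [0, 0, 0]
    - [0, 0, 0]
  dp:
    - [0, 0, 0.01]
    - [0, 0, 0.01]
    - [0, 0, 0.01]
    - [0, 0, 0.01]
    - [0, 0, 0.01]
  gripper: [0.2, 0.35, 0.5, 0.5, 0.5]

```text
t: 8.6
position: [556.1, 118.1, 77.5]
orientation: [1.0, -0.0, -0.0, -0.0]
wrist_force: [0.4, 0.4, 0.2]
grip_width: 45.2
grip_force: 0.0
```

Emit:
play_rows:
  delta_rot:
    - [0, 0, 0]
    - [0, 0, 0]
    - [0, 0, 0]
    - [0, 0, 0]
    - [0, 0, 0]
  dp:
    - [0, 0, 0.1]
    - [0, 0, 0.25]
    - [0, 0, 0.5]
    - [0, 0, 0.75]
    - [0, 0, 1]
  gripper: [0.5, 0.5, 0.5, 0.5, 0.5]

```text
t: 9.1
position: [556.4, 118.4, 180.2]
orientation: [1.0, -0.0, 0.001, -0.0]
wrist_force: [0.0, 0.2, 0.0]
grip_width: 45.9
grip_force: 0.0
```

Emit:
play_rows:
  delta_rot:
    - [0, 0, 0]
    - [0, 0, 0]
    - [0, 0, 0]
    - [0, 0, 0]
    - [0, 0, 0]
    - [0, 0, 0]
  dp:
    - [-0.3, -0.1, 0.3]
    - [-0.6, -0.1, 0.6]
    - [-0.8, -0.1, 0.6]
    - [-0.8, -0.1, 0.6]
    - [-0.8, -0.1, 0.6]
    - [-0.8, -0.1, 0.6]
  gripper: [0.5, 0.3, 0, 0, 0, 0]

```text
t: 9.7
position: [477.0, 107.9, 238.0]
orientation: [1.0, -0.001, 0.0, -0.0]
wrist_force: [-0.8, -0.4, 0.5]
grip_width: 10.1
grip_force: 0.0
```

Run:
```python
from car import *
s,c,K=snap('wrist','w3.png');print(s['position'],s['grip_width'])
carrier(c,K)
```

```text
[477.03640392 107.90079374 237.95988864] 10.135341383720768
top [548.3 153.5] [51.7 47.4] 13.678667068481445
[[517.5999755859375, 170.5], [528.7999877929688, 124.4000015258789], [579.0, 136.60000610351562], [567.7999877929688, 182.6999969482422]]
top [565.2  84.3] [51.8 49.3] 13.727980613708496
[[534.2000122070312, 102.0999984741211], [545.9000244140625, 54.20000076293945], [596.2000122070312, 66.5], [584.5, 114.4000015258789]]
```

View pics/w3.png

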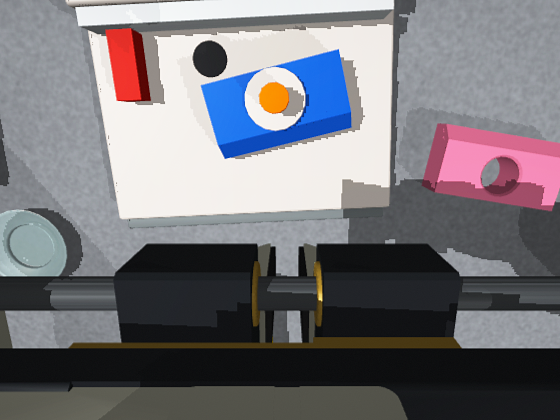

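Run:
```python
from h import *
s,c=pickle.load(open('w3.png.pkl','rb'));K=cam(c,s);im=c['image']
hs=cv2.cvtColor(im,cv2.COLOR_RGB2HSV);V=hs[:,:,2].astype(int)
for u in (90,180,270,350,385): print(u,[int(V[r,u]) for r in range(0,42)])
def line(pts,z):
    P=cast(K,pts,z)[:,:2];vx,vy,x0,y0=cv2.fitLine(P.astype(np.float32),1,0,.01,.01).ravel()
    a=np.degrees(np.arctan2(-vx*np.sign(vy),abs(vy)));r=(P-[x0,y0])@[-vy,vx];return a,(x0,y0),np.abs(r).max()
# front edge of the bed
pts=[]
for u in range(135,330,5):
    r=[r for r in range(175,235) if V[r,u]>200]; pts.append((u,max(r)+.5))
print('front',line(pts,25))
# right, left
pts=[]
for r in range(60,170,5):
    w=[u for u in range(330,420) if V[r,u]>215]; pts.append((max(w)+.5,r))
print('right',line(pts,25))
pts=[]
for r in range(110,200,5):
    w=[u for u in range(90,160) if V[r,u]>200]; pts.append((min(w)-.5,r))
print('left',line(pts,25))
m=mask(im,0,4,150,60);m2=mask(im,0,4,150,215)
for mm in (m,m2):
  for ct,st in blobs(mm,300):
    q=max(cv2.findContours(mm,0,1)[0],key=cv2.contourArea);a=cv2.approxPolyDP(cv2.convexHull(q),3,True)[:,0];print(a.tolist(),cast(K,a,49).round(1)[:,:2].tolist())
```

```text
90 [227, 205, 184, 164, 107, 68, 197, 243, 243, 242, 242, 242, 242, 242, 242, 243, 243, 243, 243, 243, 243, 243, 244, 245, 251, 181, 88, 77, 78, 75, 73, 233, 243, 239, 239, 250, 252, 249, 246, 242, 237, 235]
180 [90, 157, 245, 247, 246, 246, 246, 246, 246, 246, 246, 247, 247, 247, 246, 247, 247, 247, 248, 252, 224, 129, 98, 101, 101, 100, 100, 101, 100, 106, 142, 149, 147, 146, 139, 243, 248, 246, 246, 245, 245, 245]
270 [243, 243, 243, 243, 243, 243, 243, 243, 243, 243, 243, 243, 243, 244, 248, 215, 124, 98, 103, 102, 101, 101, 101, 101, 101, 141, 152, 150, 147, 143, 240, 246, 244, 244, 243, 234, 231, 231, 232, 231, 231, 231]
350 [242, 242, 242, 242, 242, 242, 242, 242, 242, 243, 249, 188, 110, 102, 102, 101, 101, 102, 103, 102, 107, 143, 152, 150, 150, 149, 143, 237, 243, 241, 241, 241, 241, 241, 241, 241, 241, 241, 241, 241, 241, 241]
385 [239, 240, 240, 240, 240, 240, 240, 241, 246, 188, 110, 100, 100, 101, 100, 99, 104, 136, 150, 150, 149, 149, 147, 141, 236, 242, 240, 240, 240, 240, 240, 240, 240, 240, 240, 240, 240, 240, 240, 240, 241, 241]
front (np.float32(2.755364), (np.float32(445.1776), np.float32(171.37608)), np.float64(0.5015444990952098))
right (np.float32(-87.25154), (np.float32(548.30804), np.float32(9.730061)), np.float64(0.4330234948268836))
left (np.float32(-87.444984), (np.float32(525.64557), np.float32(286.22888)), np.float64(0.500668190756308))
[[106, 30], [130, 28], [141, 35], [150, 100], [117, 100]] [[613.2, 262.9], [614.7, 242.4], [609.2, 233.6], [556.1, 230.9], [556.1, 260.3]]
[[130, 29], [140, 98], [117, 100], [106, 30]] [[613.9, 242.5], [557.8, 239.6], [556.1, 260.3], [613.2, 262.9]]
```

Run:
```python
from h import *
s,c=pickle.load(open('w3.png.pkl','rb'));K=cam(c,s)
a=np.radians(2.75);ex=np.array([np.cos(a),np.sin(a)]);ey=np.array([-ex[1],ex[0]])
def p(n,uv,z): 
  P=cast(K,uv,z)[:,:2];print(n,(P@ex).round(1),(P@ey).round(1))
p('ftop',[[180,20.5],[270,15.3],[350,11.2],[385,9.2]],57)
p('fbot',[[180,34.6],[270,29.6],[350,26.6],[385,23.6]],25)
p('front',[[0,0]],25); print(np.array([445.1776,171.376])@ex, np.array([548.31,9.73])@ey,np.array([525.65,286.23])@ey)
p('stop49',[[130,29],[140,98],[117,100],[106,30]],49)
p('stop25',[[141,36],[150,100]],25)
print(np.array([550.1,116.9])@ex,np.array([550.1,116.9])@ey)
```

```text
ftop [627.4 627.7 627.6 627.7] [167.4  93.   27.2  -1.5]
fbot [623.5 623.7 622.7 623.6] [177.   94.6  21.9  -9.9]
front [659.5] [334.2]
452.8872272127166 -16.588092849039526 260.68067040634304
stop49 [624.9 568.7 568.  625.1] [212.7 212.6 233.3 233.2]
stop25 [624.1 567.9] [212.7 212.5]
555.0751406295165 90.37260788049944
```

Emit:
play_rows:
  delta_rot:
    - [0, 0, 0.0153]
    - [0, 0, 0.0153]
    - [0, 0, 0.0153]
    - [0, 0, 0.0153]
  dp:
    - [0.13, 0.08, -0.2]
    - [0.13, 0.08, -0.5]
    - [0.13, 0.08, -0.8]
    - [0.13, 0.08, -1]
  gripper: [0, 0, 0, 0]

```text
t: 10.15
position: [488.6, 115.9, 135.0]
orientation: [1.0, 0.024, -0.002, -0.0]
wrist_force: [1.3, -0.4, 0.2]
grip_width: 0.3
grip_force: 0.0
```

Emit:
play_rows:
  delta_rot:
    - [0, 0, 0]
    - [0, 0, 0]
    - [0, 0, 0]
    - [0, 0, 0]
    - [0, 0, 0]
    - [0, 0, 0]
  dp:
    - [0, 0, -0.3]
    - [0, 0, -0.6]
    - [0, 0, -0.8]
    - [0, 0, -0.9]
    - [0, 0, -0.9]
    - [0, 0, -0.9]
  gripper: [0, 0, 0, 0, 0, 0]

```text
t: 10.75
position: [489.7, 116.5, 48.0]
orientation: [1.0, 0.024, 0.0, -0.0]
wrist_force: [1.8, -0.9, 1.0]
grip_width: 0.3
grip_force: 0.0
```

Emit:
play_rows:
  delta_rot:
    - [0, 0, 0]
    - [0, 0, 0]
    - [0, 0, 0]
    - [0, 0, 0]
    - [0, 0, 0]
    - [0, 0, 0]
    - [0, 0, 0]
    - [0, 0, 0]
    - [0, 0, 0]
    - [0, 0, 0]
  dp:
    - [0.06, 0.003, 0]
    - [0.12, 0.006, 0]
    - [0.17, 0.008, 0]
    - [0.22, 0.011, 0]
    - [0.27, 0.013, 0]
    - [0.32, 0.015, 0]
    - [0.37, 0.018, 0]
    - [0.42, 0.02, 0]
    - [0.46, 0.022, 0]
    - [0.48, 0.023, 0]
  gripper: [0, 0, 0, 0, 0, 0, 0, 0, 0, 0]

```text
t: 11.75
position: [537.6, 118.4, 47.7]
orientation: [1.0, 0.024, 0.0, -0.0]
wrist_force: [-1.2, 0.0, 1.0]
grip_width: 0.3
grip_force: 0.5
```

Run:
```python
from car import *
s,c,K=snap('wrist','w4.png');print(s['position'],s['wrist_force'])
_,c2,K2=snap('scene','c4.png');_,c3,K3=snap('side','s4.png')
b=cv2.resize(c2['image'][150:270,250:390],(400,343),interpolation=2);b2=cv2.resize(c['image'],(400,343))
cv2.imwrite('pics/m4.png',np.hstack([b2,b])[:,:,::-1])
```

```text
[537.62871345 118.38639401  47.67381654] [-1.21259929  0.0211872   1.02240718]
```

View pics/m4.png

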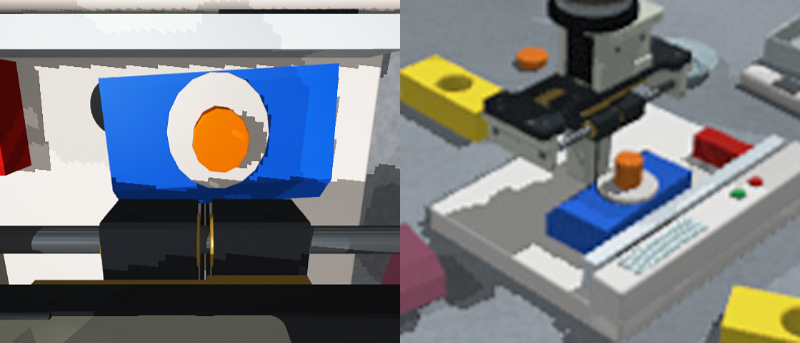

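Emit:
play_rows:
  delta_rot:
    - [0, 0, 0]
    - [0, 0, 0]
    - [0, 0, 0]
    - [0, 0, 0]
    - [0, 0, 0]
  dp:
    - [0.02, 0.001, 0]
    - [0.045, 0.002, 0]
    - [0.07, 0.003, 0]
    - [0.09, 0.004, 0]
    - [0.09, 0.004, 0]
  gripper: [0, 0, 0, 0, 0]

```text
t: 12.4
position: [546.6, 118.7, 47.8]
orientation: [1.0, 0.024, 0.0, -0.0]
wrist_force: [-0.3, 0.7, 0.3]
grip_width: 0.4
grip_force: 0.0
```

Emit:
play_rows:
  delta_rot:
    - [0, 0, 0]
    - [0, 0, 0]
    - [0, 0, 0]
  dp:
    - [0.01, 0, 0]
    - [0.02, 0.001, 0]
    - [0.02, 0.001, 0]
  gripper: [0, 0, 0]

```text
t: 12.7
position: [547.8, 118.8, 47.7]
orientation: [1.0, 0.024, -0.0, 0.0]
wrist_force: [-2.7, -0.5, 1.0]
grip_width: 0.6
grip_force: 0.9
```

Emit:
play_rows:
  delta_rot:
    - [0, 0, 0]
    - [0, 0, 0]
    - [0, 0, 0]
  dp:
    - [0.01, 0, 0]
    - [0.02, 0.001, 0]
    - [0.02, 0.001, 0]
  gripper: [0, 0, 0]

```text
t: 13.0
position: [547.9, 118.8, 47.3]
orientation: [1.0, 0.024, -0.002, 0.001]
wrist_force: [-6.8, 0.0, 5.0]
grip_width: 0.0
grip_force: 3.4
```

Emit:
play_rows:
  delta_rot:
    - [0, 0, 0]
    - [0, 0, 0]
    - [0, 0, 0]
    - [0, 0, 0]
    - [0, 0, 0]
    - [0, 0, 0]
    - [0, 0, 0]
  dp:
    - [-0.1, -0.005, 0]
    - [-0.3, -0.015, 0]
    - [-0.5, -0.024, 0.3]
    - [-0.6, -0.029, 0.6]
    - [-0.6, -0.029, 1]
    - [-0.6, -0.029, 1]
    - [-0.6, -0.029, 1]
  gripper: [0, 0, 0, 0, 0, 0, 0]

```text
t: 13.7
position: [491.4, 115.9, 148.8]
orientation: [1.0, 0.023, 0.002, 0.0]
wrist_force: [-0.7, -0.8, -0.5]
grip_width: 0.3
grip_force: 0.0
```

```bash
cat >> car.py <<'E'
a0=np.radians(2.75);ex=np.array([np.cos(a0),np.sin(a0)]);ey=np.array([-ex[1],ex[0]])
def cpose(fn):
    s,c,K=snap('wrist',fn);im=c['image'];print(s['t'],s['position'].round(1))
    m=mask(im,100,130,120,213);m=cv2.morphologyEx(m,cv2.MORPH_OPEN,np.ones((3,3)))
    pts=np.vstack([q for q in cv2.findContours(m,0,1)[0] if cv2.contourArea(q)>300])[:,0]
    P=cast(K,pts,61)[:,:2].astype(np.float32);r=cv2.minAreaRect(P);B=cv2.boxPoints(r)
    print('rect',np.round(r[1],1),r[2],'XY',(np.c_[B@ex,B@ey]).round(1).tolist())
E
python3 -c "
from car import *
cpose('w5.png')"
```

```text
13.7 [491.4 115.9 148.8]
rect [ 51.3 120.1] 3.1777095794677734 XY [[575.5, 144.3], [576.4, 24.2], [627.8, 24.6], [626.9, 144.7]]
```

Emit:
play_rows:
  delta_rot:
    - [0, 0, 0]
    - [0, 0, 0]
    - [0, 0, 0]
    - [0, 0, 0]
    - [0, 0, 0]
  dp:
    - [0.1, -0.3, 0]
    - [0.3, -0.6, 0]
    - [0.6, -1, 0]
    - [0.9, -1, 0]
    - [1, -1, 0]
  gripper: [0, 0, 0, 0, 0]

```text
t: 14.25
position: [591.9, 13.8, 145.8]
orientation: [1.0, 0.022, -0.0, -0.0]
wrist_force: [-0.3, 0.2, -1.1]
grip_width: 0.3
grip_force: 0.0
```

Emit:
play_rows:
  delta_rot:
    - [0, 0, 0]
    - [0, 0, 0]
    - [0, 0, 0]
    - [0, 0, 0]
    - [0, 0, 0]
    - [0, 0, 0]
  dp:
    - [0.03, 0, -0.1]
    - [0.03, 0, -0.35]
    - [0.03, 0, -0.65]
    - [0.03, 0, -0.95]
    - [0.03, 0, -0.95]
    - [0.03, 0, -0.95]
  gripper: [0, 0, 0, 0, 0, 0]

```text
t: 14.85
position: [591.3, 17.5, 51.9]
orientation: [1.0, 0.025, -0.001, -0.0]
wrist_force: [0.8, -0.6, 1.7]
grip_width: 0.6
grip_force: 0.0
```

Emit:
play_rows:
  delta_rot:
    - [0, 0, 0]
    - [0, 0, 0]
    - [0, 0, 0]
    - [0, 0, 0]
    - [0, 0, 0]
    - [0, 0, 0]
    - [0, 0, 0]
    - [0, 0, 0]
  dp:
    - [0.027, 0.05, 0]
    - [0.025, 0.1, 0]
    - [0.023, 0.15, 0]
    - [0.02, 0.2, 0]
    - [0.018, 0.25, 0]
    - [0.016, 0.3, 0]
    - [0.013, 0.35, 0]
    - [0.011, 0.4, 0]
  gripper: [0, 0, 0, 0, 0, 0, 0, 0]

```text
t: 15.65
position: [594.2, 56.4, 52.7]
orientation: [1.0, 0.024, -0.0, 0.0]
wrist_force: [-0.6, -0.9, 2.0]
grip_width: 0.3
grip_force: 0.6
```

Emit:
play_rows:
  delta_rot:
    - [0, 0, 0]
    - [0, 0, 0]
    - [0, 0, 0]
    - [0, 0, 0]
    - [0, 0, 0]
    - [0, 0, 0]
    - [0, 0, 0]
  dp:
    - [-0.002, 0.05, 0]
    - [-0.005, 0.1, 0]
    - [-0.007, 0.15, 0]
    - [-0.01, 0.2, 0]
    - [-0.012, 0.25, 0]
    - [-0.015, 0.3, 0]
    - [-0.016, 0.33, 0]
  gripper: [0, 0, 0, 0, 0, 0, 0]

```text
t: 16.35
position: [592.5, 89.8, 52.7]
orientation: [1.0, 0.024, -0.0, -0.0]
wrist_force: [0.4, -1.2, 0.3]
grip_width: 0.2
grip_force: 0.5
```

Run:
```python
from h import *
s,c2,K2=snap('scene','c6.png');_,c3,K3=snap('side','s6.png')
print(s['position'],s['wrist_force'])
a=cv2.resize(c3['image'][195:315,195:335],(400,343),interpolation=2);b=cv2.resize(c2['image'][150:270,250:390],(400,343),interpolation=2)
cv2.imwrite('pics/m6.png',np.hstack([a,b])[:,:,::-1])
```

```text
[592.48446231  89.8374014   52.66705695] [ 0.38883615 -1.21834551  0.27974917]
```

View pics/m6.png

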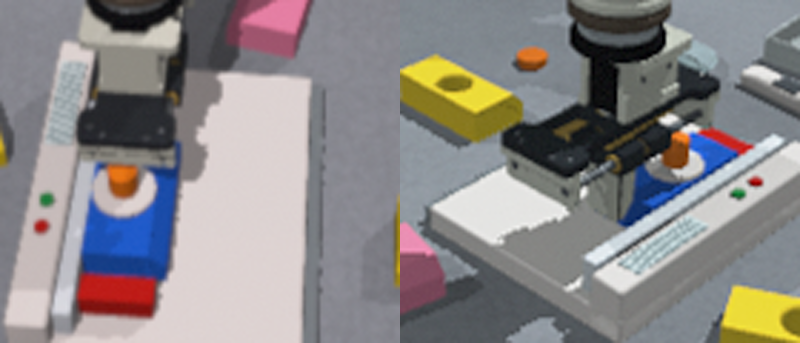

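Emit:
play_rows:
  delta_rot:
    - [0, 0, 0]
    - [0, 0, 0]
    - [0, 0, 0]
    - [0, 0, 0]
  dp:
    - [-0.001, 0.02, 0]
    - [-0.002, 0.04, 0]
    - [-0.003, 0.06, 0]
    - [-0.003, 0.06, 0]
  gripper: [0, 0, 0, 0]

```text
t: 16.85
position: [592.2, 95.4, 52.7]
orientation: [1.0, 0.024, -0.0, -0.0]
wrist_force: [0.8, -0.1, 0.1]
grip_width: 0.4
grip_force: 0.0
```

Emit:
play_rows:
  delta_rot:
    - [0, 0, 0]
    - [0, 0, 0]
    - [0, 0, 0]
  dp:
    - [-0.001, 0.015, 0]
    - [-0.002, 0.03, 0]
    - [-0.002, 0.03, 0]
  gripper: [0, 0, 0]

```text
t: 17.15
position: [592.1, 98.4, 52.7]
orientation: [1.0, 0.024, 0.0, -0.0]
wrist_force: [0.3, -0.4, 0.3]
grip_width: 0.4
grip_force: 0.1
```

Emit:
play_rows:
  delta_rot:
    - [0, 0, 0]
    - [0, 0, 0]
    - [0, 0, 0]
  dp:
    - [-0.001, 0.01, 0]
    - [-0.001, 0.02, 0]
    - [-0.001, 0.02, 0]
  gripper: [0, 0, 0]

```text
t: 17.45
position: [592.0, 100.3, 52.7]
orientation: [1.0, 0.024, 0.0, -0.0]
wrist_force: [0.1, -0.3, 0.7]
grip_width: 0.3
grip_force: 0.2
```

Emit:
play_rows:
  delta_rot:
    - [0, 0, 0]
    - [0, 0, 0]
    - [0, 0, 0]
  dp:
    - [-0.001, 0.01, 0]
    - [-0.001, 0.02, 0]
    - [-0.001, 0.02, 0]
  gripper: [0, 0, 0]

```text
t: 17.75
position: [591.9, 101.9, 52.7]
orientation: [1.0, 0.024, -0.0, 0.0]
wrist_force: [0.5, -1.1, -0.2]
grip_width: 0.9
grip_force: 0.7
```

Emit:
play_rows:
  delta_rot:
    - [0, 0, 0]
    - [0, 0, 0]
    - [0, 0, 0]
  dp:
    - [-0.001, 0.01, 0]
    - [-0.001, 0.015, 0]
    - [-0.001, 0.015, 0]
  gripper: [0, 0, 0]

```text
t: 18.05
position: [591.9, 102.0, 52.7]
orientation: [1.0, 0.023, -0.0, 0.001]
wrist_force: [-0.5, -4.4, 2.6]
grip_width: 0.3
grip_force: 2.5
```

Emit:
play_rows:
  delta_rot:
    - [0, 0, 0]
    - [0, 0, 0]
    - [0, 0, 0]
    - [0, 0, 0]
    - [0, 0, 0]
    - [0, 0, 0]
  dp:
    - [0.003, -0.07, 0]
    - [0.01, -0.2, 0]
    - [0.01, -0.2, 0.3]
    - [0.01, -0.2, 0.6]
    - [0, -0.2, 1]
    - [-0.1, -0.2, 1]
  gripper: [0, 0, 0, 0, 0, 0]

```text
t: 18.65
position: [586.6, 84.3, 158.3]
orientation: [1.0, 0.023, 0.005, -0.001]
wrist_force: [0.5, 0.5, 0.6]
grip_width: 0.4
grip_force: 0.0
```

Emit:
play_rows:
  delta_rot:
    - [0, 0, 0]
    - [0, 0, 0]
    - [0, 0, 0]
    - [0, 0, 0]
    - [0, 0, 0]
    - [0, 0, 0]
    - [0, 0, 0]
  dp:
    - [-0.3, 0.3, 0]
    - [-0.6, 0.6, 0]
    - [-0.9, 0.9, 0]
    - [-0.95, 0.95, 0]
    - [-0.95, 0.95, 0]
    - [-0.95, 0.95, 0]
    - [-0.95, 0.95, 0]
  gripper: [0, 0, 0, 0, 0, 0, 0]

```text
t: 19.35
position: [488.1, 177.0, 152.5]
orientation: [1.0, 0.022, 0.0, 0.0]
wrist_force: [-0.2, -0.4, 0.8]
grip_width: 0.5
grip_force: 0.0
```

```bash
python3 -c "
from car import *
cpose('w7.png')
from station import ctrl
print(ctrl.sense()['qpos'])"
```

```text
19.35 [488.1 177.  152.5]
rect [ 51.4 119.7] 2.9395244121551514 XY [[574.8, 211.9], [575.2, 92.2], [626.6, 92.4], [626.2, 212.1]]
[ 0.14773288  0.41869009 -0.66794239  1.94595433  0.33108987  0.88706693
 -2.21687062]
```

Emit:
play_rows:
  delta_rot:
    - [0.002, -0.042, 0]
    - [0.004, -0.084, 0]
    - [0.006, -0.126, 0]
    - [0.008, -0.168, 0]
    - [0.01, -0.21, 0]
    - [0.012, -0.25, 0]
    - [0.012, -0.25, 0]
    - [0.012, -0.25, 0]
    - [0.012, -0.25, 0]
  dp:
    - [0, 0, 0]
    - [0, 0, 0]
    - [0.02, -0.005, 0]
    - [0.04, -0.008, 0]
    - [0.04, -0.008, 0]
    - [0.04, -0.008, 0]
    - [0.04, -0.008, 0]
    - [0.04, -0.008, 0]
    - [0.04, -0.008, 0]
  gripper: [0, 0, 0, 0, 0, 0, 0, 0, 0]

```text
t: 20.3
position: [489.2, 172.1, 144.7]
orientation: [0.971, 0.026, 0.235, 0.021]
wrist_force: [0.2, -0.1, -0.4]
grip_width: 0.2
grip_force: 0.0
```

```bash
cat > st.py <<'E'
from car import *
from station import ctrl
s=ctrl.sense();M=R.from_quat(s['orientation']).as_matrix();p=s['position'];tip=p+8*M[:,2];n=np.r_[ex/2**.5,-2**-.5]
print('qpos',s['qpos'].round(2),'p',p.round(1),'XYZ',(p[:2]@ex).round(1),(p[:2]@ey).round(1),'tip',(tip[:2]@ex).round(1),(tip[:2]@ey).round(1),tip[2].round(1))
print('z in reader',np.r_[M[:2,2]@ex,M[:2,2]@ey,M[2,2]].round(3),'tilt y',np.r_[M[:2,1]@ex,M[:2,1]@ey,M[2,1]].round(3))
f=s['wrist_force'];print('F XY',f[:2]@ex,f[:2]@ey,f[2],'along push',-(f@n))
E
python3 st.py
```

```text
qpos [-1.19  0.23  0.68  2.34  0.52  0.26 -2.56] p [489.2 172.1 144.7] XYZ 496.9 148.4 tip 500.5 148.0 137.6
z in reader [ 0.457 -0.052 -0.888] tilt y [-0.008 -0.999  0.054]
F XY 0.21986908943091593 -0.08822834060450221 -0.3670716224123805 along push -0.41502975749885423
```

Emit:
play_rows:
  delta_rot:
    - [-0.002, 0.04, 0]
    - [-0.004, 0.08, 0]
    - [-0.0053, 0.111, 0]
    - [-0.0053, 0.111, 0]
    - [-0.0053, 0.111, 0]
    - [-0.0053, 0.111, 0]
    - [-0.0053, 0.111, 0]
    - [-0.0053, 0.111, 0]
  dp:
    - [0, 0, 0]
    - [0.1, 0.005, 0]
    - [0.25, 0.012, -0.1]
    - [0.4, 0.019, -0.3]
    - [0.4, 0.019, -0.45]
    - [0.4, 0.019, -0.45]
    - [0.4, 0.019, -0.45]
    - [0.4, 0.019, -0.45]
  gripper: [0, 0, 0, 0, 0, 0, 0, 0]

```text
t: 21.1
position: [528.6, 174.9, 100.0]
orientation: [0.997, 0.031, 0.063, 0.024]
wrist_force: [0.1, 0.3, 0.3]
grip_width: 0.8
grip_force: 0.0
```

```bash
python3 st.py
```

```text
qpos [-0.64  0.44  0.26  2.   -0.03  0.61 -1.9 ] p [528.6 174.9 100. ] XYZ 536.4 149.4 tip 537.4 149.0 92.1
z in reader [ 0.124 -0.05  -0.991] tilt y [ 0.012 -0.999  0.052]
F XY 0.1510930222457833 0.2932584386377771 0.33873744800285144 along push 0.13268464590467857
```

```bash
cat > plan.py <<'E'
import sys
exec(open('st.py').read())
t=np.radians(float(sys.argv[1]));d=float(sys.argv[2]);S,C=np.sin(t),np.cos(t)
Rd=np.array([[C,0,S],[0,-1,0],[S,0,-C]]).T  # rows are axes -> columns
B=np.array([[ex[0],ey[0],0],[ex[1],ey[1],0],[0,0,1]])
Rd=B@Rd
dr=(R.from_matrix(Rd)*R.from_matrix(M).inv()).as_rotvec()/np.pi
tgt=B@np.array([569.2-d/2**.5,152.4,53.6+d/2**.5]); off=8*Rd[:,2]+9.5*Rd[:,0]
print('drot',dr.round(4),'dp',((tgt-off-p)/100).round(4))
E
python3 plan.py 35 30
```

```text
qpos [-0.64  0.44  0.26  2.   -0.03  0.61 -1.9 ] p [528.6 174.9 100. ] XYZ 536.4 149.4 tip 537.4 149.0 92.1
z in reader [ 0.124 -0.05  -0.991] tilt y [ 0.012 -0.999  0.052]
F XY 0.1510930222457833 0.2932584386377771 0.33873744800285144 along push 0.13268464590467857
drot [ 0.0244 -0.1538  0.0003] dp [-0.0092  0.0298 -0.241 ]
```

Emit:
play_rows:
  delta_rot:
    - [0.006, -0.038, 0]
    - [0.012, -0.076, 0]
    - [0.018, -0.115, 0]
    - [0.0244, -0.154, 0]
    - [0.0244, -0.154, 0]
    - [0.0244, -0.154, 0]
    - [0.0244, -0.154, 0]
  dp:
    - [0, 0.01, 0]
    - [0, 0.02, 0]
    - [0, 0.03, 0]
    - [0, 0.03, 0]
    - [0, 0.03, 0]
    - [0, 0.03, 0]
    - [0, 0.03, 0]
  gripper: [0, 0, 0, 0, 0, 0, 0]

```text
t: 21.8
position: [535.9, 192.0, 151.1]
orientation: [0.964, 0.021, 0.264, 0.008]
wrist_force: [-0.8, -0.3, -0.3]
grip_width: 0.7
grip_force: 0.0
```

```bash
python3 plan.py 35 20
```

```text
qpos [-1.14  0.3   0.66  2.28  0.52  0.19 -2.57] p [535.9 192.  151.1] XYZ 544.5 166.0 tip 548.6 165.8 144.2
z in reader [ 0.509 -0.029 -0.861] tilt y [-0.012 -1.     0.027]
F XY -0.8150908837328943 -0.2526254752363838 -0.27878206863287613 along push 0.37922759996734506
drot [ 0.0096 -0.0241  0.004 ] dp [-0.0115 -0.1369 -0.8227]
```

```bash
python3 plan.py 15 40 | tail -1
```

```text
drot [0.0049 0.0869 0.0025] dp [-0.1416 -0.1432 -0.6396]
```

Emit:
play_rows:
  delta_rot:
    - [0.001, 0.03, 0.001]
    - [0.003, 0.06, 0.002]
    - [0.0049, 0.087, 0.0025]
    - [0.0049, 0.087, 0.0025]
    - [0.0049, 0.087, 0.0025]
    - [0.0049, 0.087, 0.0025]
    - [0.0049, 0.087, 0.0025]
  dp:
    - [-0.1, -0.1, 0]
    - [-0.14, -0.143, 0]
    - [-0.14, -0.143, -0.1]
    - [-0.14, -0.143, -0.3]
    - [-0.14, -0.143, -0.5]
    - [-0.14, -0.143, -0.5]
    - [-0.14, -0.143, -0.5]
  gripper: [0, 0, 0, 0, 0, 0, 0]

```text
t: 22.5
position: [522.1, 174.7, 99.9]
orientation: [0.991, 0.022, 0.129, -0.002]
wrist_force: [0.4, 0.0, 0.2]
grip_width: 0.7
grip_force: 0.0
```

```bash
python3 plan.py 15 15
```

```text
qpos [-0.58  0.37  0.17  2.14  0.09  0.41 -2.04] p [522.1 174.7  99.9] XYZ 529.9 149.5 tip 531.9 149.4 92.2
z in reader [ 0.256 -0.003 -0.967] tilt y [-0.004 -1.     0.003]
F XY 0.4041421027493169 0.004432411027963212 0.1533973498029622 along push -0.1773033151553129
drot [ 0.0009 -0.0009  0.0012] dp [ 0.1732  0.0379 -0.3042]
```

Emit:
play_rows:
  delta_rot:
    - [0, 0, 0.001]
    - [0, 0, 0.001]
    - [0, 0, 0.001]
    - [0, 0, 0.001]
    - [0, 0, 0.001]
    - [0, 0, 0.001]
    - [0, 0, 0.001]
  dp:
    - [0, 0.02, -0.1]
    - [0.05, 0.038, -0.2]
    - [0.12, 0.038, -0.25]
    - [0.173, 0.038, -0.304]
    - [0.173, 0.038, -0.304]
    - [0.173, 0.038, -0.304]
    - [0.173, 0.038, -0.304]
  gripper: [0, 0, 0, 0, 0, 0, 0]

```text
t: 23.2
position: [539.5, 179.7, 70.0]
orientation: [0.991, 0.025, 0.13, -0.002]
wrist_force: [0.6, 0.7, 0.4]
grip_width: 0.5
grip_force: 0.0
```

```bash
python3 plan.py 15 4
```

```text
qpos [-0.56  0.45  0.16  2.11  0.08  0.35 -2.02] p [539.5 179.7  70. ] XYZ 547.5 153.6 tip 549.6 153.6 62.3
z in reader [ 0.258 -0.002 -0.966] tilt y [ 0.002 -1.     0.003]
F XY 0.6438203919201394 0.7188597066894911 0.4201374226927618 along push -0.15816774437662057
drot [ 0.0008 -0.0003 -0.0006] dp [ 0.0765 -0.0086 -0.083 ]
```

Emit:
play_rows:
  delta_rot:
    - [0, 0, 0]
    - [0, 0, 0]
    - [0, 0, 0]
    - [0, 0, 0]
    - [0, 0, 0]
  dp:
    - [0.02, -0.003, -0.02]
    - [0.04, -0.006, -0.04]
    - [0.06, -0.008, -0.065]
    - [0.076, -0.008, -0.083]
    - [0.076, -0.008, -0.083]
  gripper: [0, 0, 0, 0, 0]

```text
t: 23.7
position: [547.3, 178.8, 61.3]
orientation: [0.991, 0.025, 0.13, -0.002]
wrist_force: [0.1, 0.1, -0.2]
grip_width: 0.5
grip_force: 0.0
```

Emit:
play_rows:
  delta_rot:
    - [0, 0, 0]
    - [0, 0, 0]
    - [0, 0, 0]
  dp:
    - [0.01, 0, -0.01]
    - [0.02, 0.001, -0.02]
    - [0.02, 0.001, -0.02]
  gripper: [0, 0, 0]

```text
t: 24.0
position: [549.3, 179.0, 59.5]
orientation: [0.991, 0.025, 0.13, -0.002]
wrist_force: [-0.8, 0.3, 0.3]
grip_width: 0.8
grip_force: 0.0
```

```bash
python3 plan.py 15 0
```

```text
qpos [-0.55  0.48  0.15  2.09  0.08  0.34 -2.01] p [549.3 179.   59.5] XYZ 557.2 152.5 tip 559.3 152.5 51.8
z in reader [ 0.258 -0.002 -0.966] tilt y [ 0.002 -1.     0.002]
F XY -0.7902094436109266 0.3308694583941377 0.30073193829536227 along push 0.7714120490229599
drot [ 0.0008 -0.0003 -0.0006] dp [ 0.0074 -0.0006 -0.0064]
```

Small 1 mm diagonal steps, watching force.

Emit:
play_rows:
  delta_rot:
    - [0, 0, 0]
    - [0, 0, 0]
    - [0, 0, 0]
  dp:
    - [0.005, 0, -0.005]
    - [0.01, 0.0005, -0.01]
    - [0.01, 0.0005, -0.01]
  gripper: [0, 0, 0]

```text
t: 24.3
position: [550.1, 179.1, 58.7]
orientation: [0.991, 0.025, 0.13, -0.002]
wrist_force: [-1.5, 0.6, 2.9]
grip_width: 0.6
grip_force: 1.6
```

Emit:
play_rows:
  delta_rot:
    - [0, 0, 0]
    - [0, 0, 0]
    - [0, 0, 0]
  dp:
    - [0.005, 0, -0.005]
    - [0.01, 0.0005, -0.01]
    - [0.01, 0.0005, -0.01]
  gripper: [0, 0, 0]

```text
t: 24.6
position: [551.2, 179.2, 58.2]
orientation: [0.991, 0.025, 0.13, -0.002]
wrist_force: [-5.5, -0.7, 10.0]
grip_width: 1.0
grip_force: 5.4
```

Emit:
play_rows:
  delta_rot:
    - [0, 0, 0]
    - [0, 0, 0]
    - [0, 0, 0]
  dp:
    - [0.005, 0, -0.002]
    - [0.01, 0.0005, -0.005]
    - [0.01, 0.0005, -0.005]
  gripper: [0, 0, 0]

```text
t: 24.9
position: [551.4, 179.2, 58.0]
orientation: [0.991, 0.025, 0.129, -0.002]
wrist_force: [-9.5, -1.8, 17.4]
grip_width: 0.9
grip_force: 9.5
```

Emit:
play_rows:
  delta_rot:
    - [0, 0, 0]
    - [0, 0, 0]
    - [0, 0, 0]
  dp:
    - [0.005, 0, -0.002]
    - [0.01, 0.0005, -0.004]
    - [0.01, 0.0005, -0.004]
  gripper: [0, 0, 0]

```text
t: 25.2
position: [551.6, 179.2, 57.8]
orientation: [0.991, 0.025, 0.129, -0.002]
wrist_force: [-14.2, -2.0, 23.9]
grip_width: 0.5
grip_force: 13.6
```

```bash
python3 st.py
```

```text
qpos [-0.54  0.48  0.15  2.08  0.08  0.34 -2.01] p [551.6 179.2  57.8] XYZ 559.5 152.5 tip 561.6 152.5 50.1
z in reader [ 0.256 -0.002 -0.967] tilt y [ 0.002 -1.     0.003]
F XY -14.304184256758235 -1.3531198625908198 23.8827099298814 along push 27.00221183182604
```

Emit:
play_rows:
  delta_rot:
    - [0, 0, 0]
    - [0, 0, 0]
    - [0, 0, 0]
    - [0, 0, 0]
  dp:
    - [0.005, 0, 0]
    - [0.01, 0.0005, 0.001]
    - [0.015, 0.0007, 0.002]
    - [0.015, 0.0007, 0.002]
  gripper: [0, 0, 0, 0]

```text
t: 25.6
position: [551.7, 179.2, 57.8]
orientation: [0.991, 0.025, 0.128, -0.002]
wrist_force: [-19.0, -4.0, 27.7]
grip_width: 0.3
grip_force: 16.5
```

Run:
```python
exec(open('st.py').read())
cpose('w8.png')
s,c2,K2=snap('scene','c8.png');_,c3,K3=snap('side','s8.png')
a=cv2.resize(c3['image'][195:315,195:335],(400,343),interpolation=2);b=cv2.resize(c2['image'][150:270,250:390],(400,343),interpolation=2)
cv2.imwrite('pics/m8.png',np.hstack([a,b])[:,:,::-1])
w=cv2.imread('pics/w8.png');cv2.imwrite('pics/m9.png',np.hstack([cv2.resize(w,(400,300)),cv2.resize(cv2.imread('pics/s8.png'),(400,300))]))
```

```text
qpos [-0.54  0.48  0.15  2.08  0.08  0.34 -2.01] p [551.7 179.2  57.8] XYZ 559.7 152.5 tip 561.7 152.5 50.0
z in reader [ 0.254 -0.002 -0.967] tilt y [ 0.002 -1.     0.003]
F XY -19.188108526993208 -3.101500874103963 27.744714770476538 along push 33.18651761387084
25.6 [551.7 179.2  57.8]
rect [ 51.9 120. ] 2.8996315002441406 XY [[575.8, 212.0], [576.1, 92.0], [628.0, 92.1], [627.7, 212.1]]
```

View pics/m8.png

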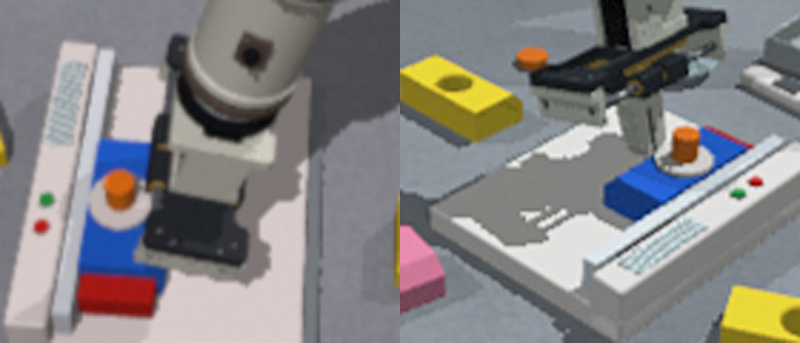

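View pics/m9.png

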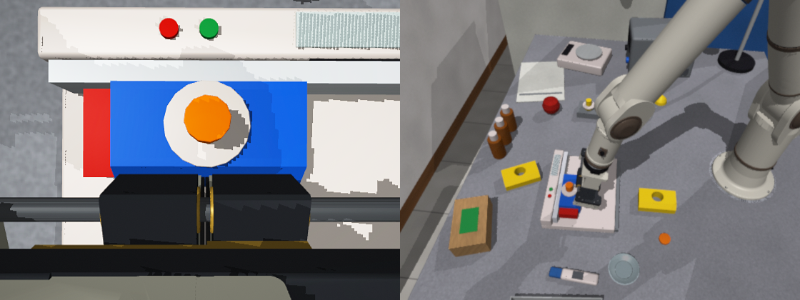

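Emit:
play_rows:
  delta_rot:
    - [0, 0, 0]
    - [0, 0, 0]
    - [0, 0, 0]
    - [0, 0, 0]
    - [0, 0, 0]
  dp:
    - [0, 0, 0]
    - [0, 0, 0]
    - [0, 0, 0]
    - [0, 0, 0]
    - [0, 0, 0]
  gripper: [0, 0, 0, 0, 0]

```text
t: 26.25
position: [551.7, 179.2, 57.8]
orientation: [0.991, 0.025, 0.128, -0.002]
wrist_force: [-18.8, -2.1, 28.2]
grip_width: -0.1
grip_force: 16.4
```

```bash
python3 -c "
from station import order
print(order.job_done())"
```

```text
the job is handed in; nothing more can be done
None
```

The orange cell is seated in the blue carrier, which sits fully home against the stop and fence and is held pressed on its bevel with about 33 N along the diagonal; I handed the job in at about 26 s, with no verdict returned.

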